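Square up a rack upright with the try square and hold it

TASK

The upright of the new gouge rack is pinned to its sill by one stiff dowel and leans in over the sill. Pick up the try square, stand its stock on the sill with the blade upright, and press it home into the corner so that it pushes the upright out just to square and no further: stock flat down on the sill and heel and blade edge against the upright. Let only the square push the upright, leave the tools and the carving around alone, and finish still gripping the square and pressing it firmly both down and against the upright, so that it holds the upright square.

Things in the scene. Friction and masses are not known exactly. Their poses are not given: they have to be found in the camera images.
- square: try square standing freely on its stock (can topple), ~0.24 kg. Dark wood stock with brass strip on top: 150 long (own y), 24 wide (x), 34 high. Steel blade 3 thick (x), 30 wide, rises at the +y end, its outer edge flush with the stock's end, to 170 above the underside. Centre of mass at y +24, z 50. Stock clear of the blade from y -75 to +45. Origin: underside, middle of the stock; z up
- heel (a point): the outer corner (heel) of the try square: underside of the stock, mid-width, at the +y end, 75 mm along the square's +y from its origin, below the outer edge of the blade
- sill: light wood sill, fixed, 45 wide (x), 40 high, y -260 to +30, on a 12 mm plywood board on the bench, so its top is 52 above the bench. Origin: underside, mid-width, straight below the inside corner; y points along it to the upright, z up. Battens flank it 24 below its top. Toggle clamp: foot on the sill at y -238, arm and handle to x +175, up to 40 above the sill's top. Top free from y -225 to 0
- corner (a point): the inside corner: on top of the sill at mid-width, in the plane of the upright's inner face when the upright is square (40 mm above the sill's origin)
- upright: light wood upright, 45 wide (x), 30 thick (y), 220 tall, over the slotted end of the sill (2 mm gap below); its inner face looks along the sill to -y. Origin: on its dowel, 20 below the sill's top and 15 behind the inner face; z points up along it, its top end at z 242
- lean (a joint): lean of the upright about its dowel, rad: 0 square to the sill, positive leans in over the sill (starts 0.035 to 0.085), negative out past square (stop at -0.06). Stiff: turns at about 0.35 N m (about 2 N at the tip of the square's blade, 17 N at the level of the sill's top) and stays where it is left
- mallet: turned wooden carving mallet standing on its head, 78 across, 200 tall, origin under its centre; leave it alone
- figure: small carved wooden bear, 60 across, 90 tall, origin under its centre; leave it alone
- gouge: carving gouge with a wooden handle lying on the bench, 220 long along its x, 27 wide, origin on the bench 90 mm from the handle's end; leave it alone
Mind the look-alikes: they are no part of the job. There is more than one size of the square; the job needs the smallest.

How it is judged:
By the outcome, as a careful person would: the job done as asked, in the order asked, and still so for the second after the job is handed in, while the arm keeps its last pose, push and grip.
It also fails if it takes over 61 s, if anything falls off the work surface, if the arm or the gripper's body presses on something with over 40 N, if the wrist force passes 120 N, or if a joint passes its speed limit or range.

ROBOT

A 6-joint arm with a two-finger parallel gripper is mounted at the origin on the work surface. World frame = base frame: x ahead of the robot, y to its left, z up, the work surface at z = 0. Lengths are in m, angles in degrees, forces in N, time in s.
With the tool pointing down it reaches from about 0.25 to 0.725 m from the base axis. Payload 9.7 kg.
Tool frame: the origin (TCP) lies midway between the tips of the shut fingers; the grasp point (between the pads) lies 19 mm behind it; z points along the fingers, y is the line along which they close (so a half turn about z gives the same grasp; the last joint's range is limited). The gripper opens to 85 mm and grips with 20 to 120 N. Pads are 22 mm wide; open, the fingers measure 114 mm over their backs; the gripper's body (76 mm by 85 mm) begins 54 mm behind the grasp point. The pads swing forward as they close: fully open they stand 13 mm farther back than shut.
Start: joints at [66.692, 4.979, 10.078, 95.1, 0, 90], TCP at [0.218, 0.505, 0.231] pointing down, gripper open.
Joint ranges: [-179.16, 179.16], [-48.56, 103.87], [-65.8, 70.77], [-126.05, 130.52], [-82.76, 87.17], [-180, 180]. Speed limits (degrees/s): [127.2, 127.2, 147.25, 180, 180, 180].

INTERFACE

Orientations are given as [roll, pitch, yaw] about the fixed x, y, z axes, in that order (R = Rz(yaw) Ry(pitch) Rx(roll)).
In Python, from workcell import * gives the robot as it stands.
- The arm moves only by the tool servo_tool, never from a script. Its argument "moves" is a list of rows, each a list of 4 numbers: the shift along the world's x, y, z in shares of 100 cm (1.0 is 100 cm), then the turn about the world's z in a scale on which 1.0 is pi rad. A call has 1 to 20 rows; each row is the pose to reach, as a shift and turn from the pose commanded when the call began; what a row does not reach only later rows make up. A row lasts 1/12 s, in which the tool goes at most 41.7 mm and 7.16 degrees, less where a joint would pass 70% of its speed; a pose out of reach is approached as far as the arm can. A shift or turn number past 1, either way, is cut back to 1. A call with a gripper value outside its range is refused whole. "claw" is the closure, from 0 (fully open) to 1 (shut), set as the call begins (left out, the last holds). The fingers move at their own pace and stop on an object; "force" is the grip in N (left out, the last holds). Time passes only in rows, so rows that repeat a pose let the fingers close. It gives the time, the measured TCP pose, the force, the opening and the grip force at its end, in the units of the state.
- get_obs(): the state, without advancing time (a new reading comes with each control period).
- camera(name): name is "side" or "top" or "wrist"; returns the picture (384x512x3 uint8, red, green, blue); there is no depth.
- get_calibration(name): a dict with "fx", "fy", "cx", "cy" (pixels), "k1" (the pictures are not rectified: a ray, as slopes to the right and down, at radius r is drawn at 1 + k1 r^2 times it, then the intrinsics apply), "rvec" (rotation vector, rad) and "tvec" (3), from world to camera coordinates, as OpenCV has them; the wrist camera has in their place "tool_from_camera" (4x4, takes a point from camera to tool coordinates, whose origin is the TCP and whose axes are the flange's). Camera axes: x right, y down, z forward; pixel columns grow to the right and rows downward; lengths in m; the calibration is good to about 2 mm. A picture is of the moment at which its call begins: read the wrist's pose just before it. get_calibration takes no time and is no camera call.
- job_done(): hands the job in; it is judged then, once.
The state is a dict: "time": time; "q": joint angles; "qd": joint speeds; "joint_efforts": joint torques, N m; "ee_pos": TCP position; "tcp_rot": TCP orientation; "wrist_force": force on the tool from outside, world axes, zero at the start; "torque": the same for the moment, N m; "opening": finger opening in m; "grasp_force": force on a finger pad.
Only numpy, scipy, OpenCV 4.12 (cv2) and the standard library are available. Lean on these libraries where they do the work, as an engineer would, in place of code of your own. Each camera call takes 0.05 s, during which the arm holds its last target. There are 200 camera calls.

## Working session

There is one attempt and no reset: what is moved stays moved. The work goes in short steps, Python scripts to look and compute and a tool call to move; the robot and the scene stay as the last step left them, time stands still between calls to the robot, and variables do not carry over. Pictures are saved under pics/ and viewed, at most 10 in all, crops included, and the job is handed in when it is done.

Besides the shell and the picture viewer there is one more tool, called after "Request:" by a JSON object that holds its "op" and its "data", one argument or row to a line. servo_tool: Moves the arm, as the interface text tells. Its arguments: {"type":"object","properties":{"moves":{"type":"array","items":{"type":"array","items":{"type":"number"}}},"claw":{"type":"number"},"force":{"type":"number"}},"required":["moves"]}

```bash
mkdir -p pics; python3 - <<'E'
from workcell import *
import cv2
o=get_obs();print(o['ee_pos'],o['tcp_rot'],o['opening'],o['time'])
for n in("side","top","wrist"):
    c=get_calibration(n);print(n,c)
    cv2.imwrite(f"pics/{n}0.png",camera(n)[:,:,::-1])
a=cv2.imread("pics/side0.png");b=cv2.imread("pics/top0.png")
E
```

```text
[0.21753535 0.50490649 0.23058831] [-1.79925042e+02  6.57280629e-04  1.56693102e+02] 0.08544102956802353 0.0
side {'fx': 361.04369631272584, 'fy': 361.04369631272584, 'cx': 258.34290567717363, 'cy': 197.31316356856797, 'k1': -0.09302937340857578, 'rvec': array([ 2.34334265, -0.52924506,  0.22804855]), 'tvec': array([-0.49000169,  0.14762677,  1.23307427])}
top {'fx': 361.3461588053113, 'fy': 361.3461588053113, 'cx': 256.07074797845524, 'cy': 192.36279353243995, 'k1': -0.018567367943891026, 'rvec': array([ 2.20273792, -2.22016346,  0.04926188]), 'tvec': array([-0.0705714 ,  0.48792943,  1.17475903])}
wrist {'fx': 291.4523047942267, 'fy': 291.4523047942267, 'cx': 250.68271873544361, 'cy': 190.55790998396574, 'k1': -0.02591539156213396, 'tool_from_camera': array([[ 9.06509724e-04, -9.48621227e-01, -3.16412619e-01,
         8.10954569e-02],
       [ 9.99998630e-01,  4.21787647e-04,  1.60041584e-03,
         4.90184582e-04],
       [-1.38472951e-03, -3.16413636e-01,  9.48620310e-01,
        -1.42331463e-01],
       [ 0.00000000e+00,  0.00000000e+00,  0.00000000e+00,
         1.00000000e+00]])}
```

View pics/side0.png

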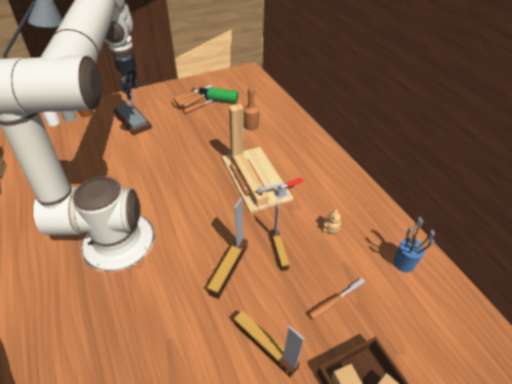

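View pics/top0.png

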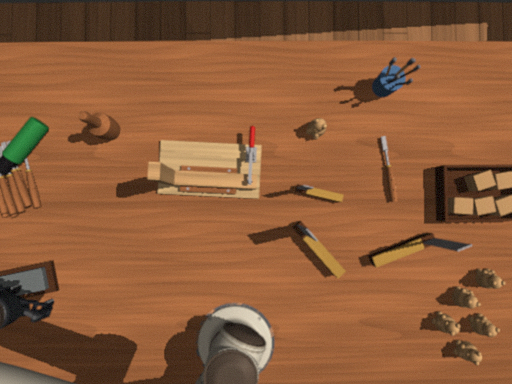

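Candidates for the square, in top-picture pixels: A spans (298,187)-(343,200), about 46 px or 150 mm. B spans (300,225)-(343,275), about 66 px. C spans (370,262)-(425,240) with its blade out to (470,245), about 60 px. A matches the 150 mm stock and is the smallest. I'll confirm it in an enlarged crop.

```bash
cat > h.py <<'E'
import numpy as np,cv2
from workcell import *
def cam(n,o=None):
    c=get_calibration(n);K=np.array([[c['fx'],0,c['cx']],[0,c['fy'],c['cy']],[0,0,1]]);d=np.array([c['k1'],0,0,0,0.])
    if n!='wrist': return K,d,cv2.Rodrigues(c['rvec'])[0],np.array(c['tvec']).ravel()
    from scipy.spatial.transform import Rotation as Ro
    T=np.eye(4);T[:3,:3]=Ro.from_euler('xyz',o['tcp_rot'],degrees=True).as_matrix();T[:3,3]=o['ee_pos']
    I=np.linalg.inv(T@c['tool_from_camera']);return K,d,I[:3,:3],I[:3,3]
def onplane(px,z,C):
    K,d,R,t=C;u=cv2.undistortPoints(np.array(px,float).reshape(-1,1,2),K,d).reshape(-1,2)
    r=np.c_[u,np.ones(len(u))]@R;c=-R.T@t;s=(z-c[2])/r[:,2];return c+s[:,None]*r
def proj(P,C):
    K,d,R,t=C;return cv2.projectPoints(np.array(P,float).reshape(-1,1,3),cv2.Rodrigues(R)[0],t,K,d)[0].reshape(-1,2)
def rot(a): c,s=np.cos(a),np.sin(a);return np.array([[c,-s],[s,c]])
def place(L,x,y,a,z=0):
    L=np.array(L,float);return np.c_[L[:,:2]@rot(a).T+[x,y],L[:,2]+z]
E
python3 - <<'E'
import cv2,numpy as np
t=cv2.imread("pics/top0.png");s=cv2.imread("pics/side0.png")
a=cv2.resize(t[130:212,145:350],None,fx=3.9,fy=3.9,interpolation=cv2.INTER_CUBIC)
b=cv2.resize(s[95:285,200:310],None,fx=1.4,fy=1.4,interpolation=cv2.INTER_CUBIC)
cv2.imwrite("pics/c1.png",a)
b=cv2.resize(s[95:280,200:310],None,fx=3.2,fy=3.2,interpolation=cv2.INTER_CUBIC)
cv2.imwrite("pics/c2.png",b)
E
```

```text
(no output)
```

View pics/c1.png

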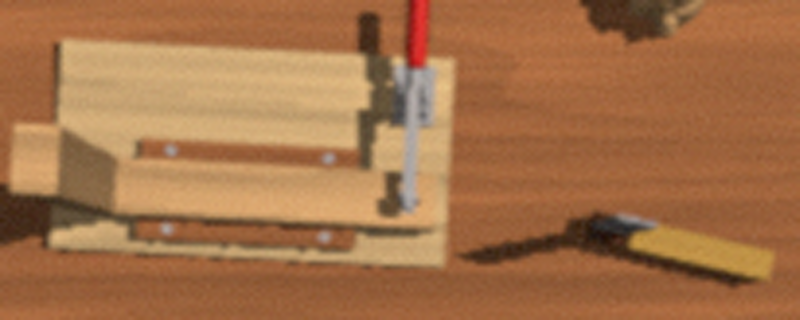

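View pics/c2.png

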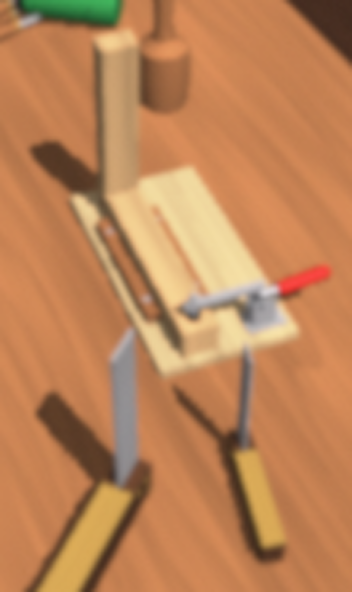

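The crops confirm A: it is the smallest square, with brass from top px (308,189) to (343,197) and the blade at the left end, facing the sill. Next I'll estimate poses from the top view.

```bash
python3 - <<'E'
from h import *
C=cam('top');S=cam('side')
f=lambda P:np.array(P)/3.9+[145,130]-.0
g=lambda P:np.array(P)/3.2+[200,95]
print('brass',onplane(f([(638,225),(775,250),(768,279),(630,250)]),.034,C).round(4))
print('side brass',onplane(g([(235,452),(258,446),(284,543),(264,553)]),.034,S).round(4))
print('sill upper/lower edge',onplane(f([(118,157),(437,175),(118,213),(437,228)]),.052,C).round(4))
print('upr top',onplane(f([(12,123),(58,125),(58,195),(12,193)]),.27,C).round(4))
print('mallet',onplane([(105,125)],.05,C).round(3))
print(proj([(.5,.1,0)],C))
E
```

```text
brass [[ 0.5002 -0.2429  0.034 ]
 [ 0.4788 -0.3559  0.034 ]
 [ 0.4549 -0.3497  0.034 ]
 [ 0.4797 -0.236   0.034 ]]
side brass [[ 0.4858 -0.2365  0.034 ]
 [ 0.5114 -0.2399  0.034 ]
 [ 0.4781 -0.3568  0.034 ]
 [ 0.4548 -0.3585  0.034 ]]
sill upper/lower edge [[ 0.5577  0.1804  0.052 ]
 [ 0.5412 -0.0774  0.052 ]
 [ 0.5123  0.1805  0.052 ]
 [ 0.4982 -0.0771  0.052 ]]
upr top [[0.5598 0.2038 0.27  ]
 [0.5583 0.1737 0.27  ]
 [0.5124 0.1737 0.27  ]
 [0.5139 0.2037 0.27  ]]
mallet [[0.704 0.404 0.05 ]]
[[203.04991239 189.01272832]]
```

Estimates: square stock centre (0.483,-0.282) with yaw -12.5°, sill yaw about -3.4°, corner about (0.535,0.18). I'll move above the square, with the wrist camera on the side away from the blade.

The rows are not in the units I measure in: shifts go in shares of 100 cm and turns go in shares of pi rad. I convert before sending: -80.5 cm / 100 = -0.805, 26.2 cm / 100 = 0.262, 1.76 rad / 3.1416 = 0.5602.

Request:
{"op": "servo_tool", "data": {
  "moves": [
    [0,-0.01,0.05,0.0318],
    [0.05,-0.15,0.09,0.1273],
    [0.1,-0.3,0.09,0.2228],
    [0.15,-0.45,0.09,0.3183],
    [0.2,-0.6,0.09,0.4138],
    [0.262,-0.805,0.09,0.5602],
    [0.262,-0.805,0.09,0.5602],
    [0.262,-0.805,0.09,0.5602],
    [0.262,-0.805,0.09,0.5602],
    [0.262,-0.805,0.09,0.5602],
    [0.262,-0.805,0.09,0.5602],
    [0.262,-0.805,0.09,0.5602],
    [0.262,-0.805,0.09,0.5602],
    [0.262,-0.805,0.09,0.5602],
    [0.262,-0.805,0.09,0.5602],
    [0.262,-0.805,0.09,0.5602],
    [0.262,-0.805,0.09,0.5602],
    [0.262,-0.805,0.09,0.5602],
    [0.262,-0.805,0.09,0.5602],
    [0.262,-0.805,0.09,0.5602]
  ],
  "claw": 0,
  "force": 60
}}

```text
time: 1.82
ee_pos: [0.4354, -0.1619, 0.3159]
tcp_rot: [-180.0, 0.0, -102.5]
wrist_force: [1.1, 0.4, 0.3]
opening: 0.0854
grasp_force: 0.0
```

Request:
{"op": "servo_tool", "data": {
  "moves": [
    [0.044,-0.138,0,0],
    [0.044,-0.138,0,0],
    [0.044,-0.138,0,0],
    [0.044,-0.138,0,0],
    [0.044,-0.138,0,0],
    [0.044,-0.138,0,0],
    [0.044,-0.138,0,0],
    [0.044,-0.138,0,0]
  ]
}}

```text
time: 2.48
ee_pos: [0.4793, -0.2967, 0.3164]
tcp_rot: [-180.0, -0.0, -102.4]
wrist_force: [-0.1, 0.3, -0.2]
opening: 0.0854
grasp_force: 0.0
```

```bash
python3 - <<'E'
from h import *
o=get_obs();print(o['ee_pos'],o['tcp_rot'],o['time'],o['wrist_force'])
im=camera('wrist');cv2.imwrite('pics/w1.png',im[:,:,::-1])
import json;json.dump([list(o['ee_pos']),list(o['tcp_rot'])],open('w1.json','w'))
cv2.imwrite('pics/w1v.png',cv2.resize(im[:,:,::-1],(800,600),interpolation=cv2.INTER_CUBIC))
E
```

```text
[ 0.4792693  -0.29666139  0.31639963] [-1.79969959e+02 -3.21598307e-03 -1.02411370e+02] 2.4833 [-0.08072151  0.31148805 -0.16149437]
```

View pics/w1v.png

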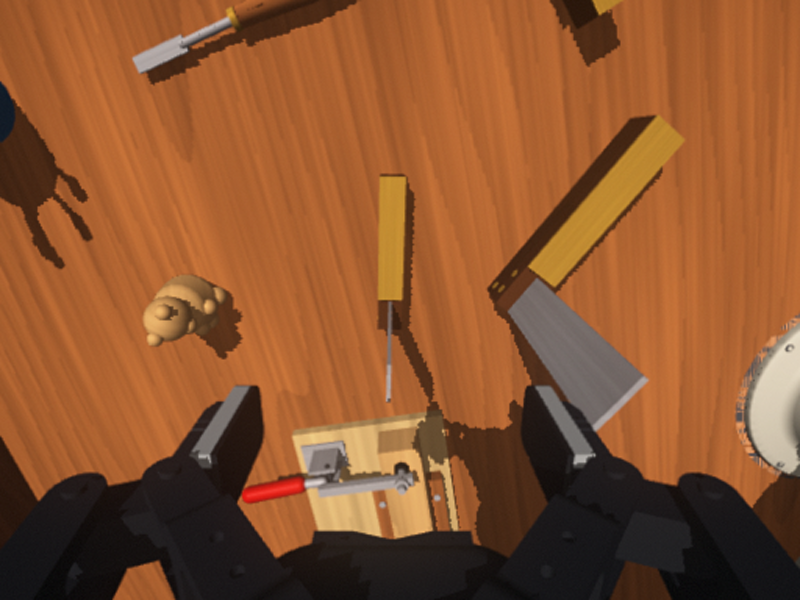

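Wrist view: the small square is at the centre, with brass corners at view px (379,175), (407,176), (403,300) and (378,299), and the blade runs down to (389,400). The clamp and sill are below it.

```bash
python3 - <<'E'
from h import *
import json;p,r=json.load(open('w1.json'));W=cam('wrist',dict(ee_pos=p,tcp_rot=r))
P=onplane((np.array([(379,175.5),(407,176),(403,300),(378,299.5)])+.5)*.64-.5,.034,W);print(P.round(4))
Q=onplane([(389.5*.64,401*.64)],.17,W);print('blade tip',Q)
a=(P[0]+P[1])/2;b=(P[2]+P[3])/2;d=b-a;phi=np.arctan2(-d[0],d[1]);print(a,b,np.hypot(*d[:2]),np.degrees(phi))
c=(a+b)/2+0.015*np.array([-np.sin(phi),np.cos(phi),0]);print('origin',c)
E
```

```text
[[ 0.4792 -0.3531  0.034 ]
 [ 0.4546 -0.3472  0.034 ]
 [ 0.4826 -0.2321  0.034 ]
 [ 0.5065 -0.2378  0.034 ]]
blade tip [[ 0.50153618 -0.20432309  0.17      ]]
[ 0.46688774 -0.35015933  0.034     ] [ 0.49456824 -0.23495503  0.034     ] 0.11848308291672435 -13.510530521190223
origin [ 0.48423235 -0.27797228  0.034     ]
```

Scaled: -31.1 cm / 100 = -0.311, -30.3 cm / 100 = -0.303, -0.019 rad / 3.1416 = -0.006.

Request:
{"op": "servo_tool", "data": {
  "moves": [
    [0.0005,0.0012,-0.03,-0.006],
    [0.0005,0.0012,-0.065,-0.006],
    [0.0005,0.0012,-0.1,-0.006],
    [0.0005,0.0012,-0.135,-0.006],
    [0.0005,0.0012,-0.17,-0.006],
    [0.0005,0.0012,-0.205,-0.006],
    [0.0005,0.0012,-0.24,-0.006],
    [0.0005,0.0012,-0.27,-0.006],
    [0.0005,0.0012,-0.29,-0.006],
    [0.0005,0.0012,-0.303,-0.006],
    [0.0005,0.0012,-0.311,-0.006],
    [0.0005,0.0012,-0.311,-0.006],
    [0.0005,0.0012,-0.311,-0.006]
  ]
}}

```text
time: 3.62
ee_pos: [0.4805, -0.2965, 0.006]
tcp_rot: [-179.9, -0.0, -103.5]
wrist_force: [0.2, 0.2, -0.3]
opening: 0.0857
grasp_force: 0.0
```

Request:
{"op": "servo_tool", "data": {
  "moves": [
    [0,0,0,0],
    [0,0,0,0],
    [0,0,0,0],
    [0,0,0,0],
    [0,0,0,0],
    [0,0,0,0],
    [0,0,0,0],
    [0,0,0,0],
    [0,0,0,0],
    [0,0,0,0]
  ],
  "claw": 1,
  "force": 70
}}

```text
time: 4.45
ee_pos: [0.4803, -0.2967, 0.0054]
tcp_rot: [-179.9, -0.0, -103.6]
wrist_force: [0.3, -0.8, 6.5]
opening: 0.0228
grasp_force: 69.7
```

Square gripped with a 22.8 mm opening. I'll lift it, turn it to the sill yaw and carry it over the sill.

Scaled: 33.9 cm / 100 = 0.339, 13.5 cm / 100 = 0.135, 0.14 rad / 3.1416 = 0.0446.

Request:
{"op": "servo_tool", "data": {
  "moves": [
    [0,0,0.005,0],
    [0,0,0.015,0],
    [0,0,0.035,0],
    [0,0,0.06,0],
    [0,0,0.09,0.0064],
    [0,0,0.12,0.0159],
    [0.002,0.015,0.135,0.0255],
    [0.006,0.04,0.135,0.035],
    [0.01,0.07,0.135,0.0446],
    [0.015,0.105,0.135,0.0509],
    [0.02,0.14,0.135,0.056],
    [0.025,0.175,0.135,0.056],
    [0.03,0.21,0.135,0.056],
    [0.035,0.245,0.135,0.056],
    [0.04,0.28,0.135,0.056],
    [0.044,0.31,0.135,0.056],
    [0.046,0.33,0.125,0.056],
    [0.0465,0.339,0.115,0.056],
    [0.0465,0.339,0.112,0.056],
    [0.0465,0.339,0.112,0.056]
  ]
}}

```text
time: 6.12
ee_pos: [0.5255, 0.0422, 0.1157]
tcp_rot: [179.9, -0.0, -93.4]
wrist_force: [-0.4, 0.3, -2.1]
opening: 0.023
grasp_force: 68.8
```

Request:
{"op": "servo_tool", "data": {
  "moves": [
    [0,0,0,0],
    [0,0,0,0],
    [0,0,0,0],
    [0,0,0,0]
  ]
}}

```text
time: 6.45
ee_pos: [0.5266, 0.0417, 0.1173]
tcp_rot: [-180.0, 0.0, -93.5]
wrist_force: [0.1, 0.5, -3.1]
opening: 0.0231
grasp_force: 68.8
```

```bash
python3 - <<'E'
from h import *
import json
o=get_obs();print(o['ee_pos'],o['tcp_rot'],o['time'],o['wrist_force'],o['torque'])
w=camera('wrist');s=camera('side');t=camera('top')
json.dump([list(o['ee_pos']),list(o['tcp_rot'])],open('w2.json','w'))
for n,i in(('w2',w),('s2',s),('t2',t)):cv2.imwrite(f'pics/{n}.png',i[:,:,::-1])
A=cv2.resize(w[:,:,::-1],(800,600),interpolation=cv2.INTER_CUBIC);cv2.imwrite('pics/w2v.png',A)
a=cv2.resize(s[85:235,190:310,::-1],None,fx=4,fy=4,interpolation=cv2.INTER_CUBIC)
b=cv2.resize(t[130:230,140:270,::-1],(320,246),interpolation=cv2.INTER_CUBIC)
B=np.zeros((600,800,3),np.uint8);B[:600,:480]=a;B[:246,480:]=b;cv2.imwrite('pics/st2.png',B)
E
```

```text
[0.52661306 0.04170078 0.11732098] [-1.79963544e+02  9.19687106e-04 -9.35438368e+01] 6.45 [ 0.14483379  0.4737016  -3.06390667] [-0.10624222  0.03834413  0.04703366]
```

View pics/w2v.png

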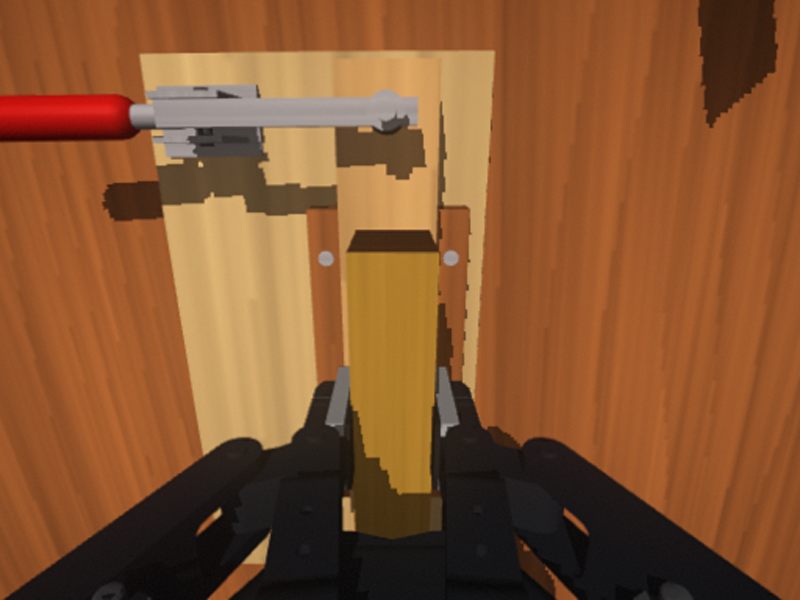

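View pics/st2.png

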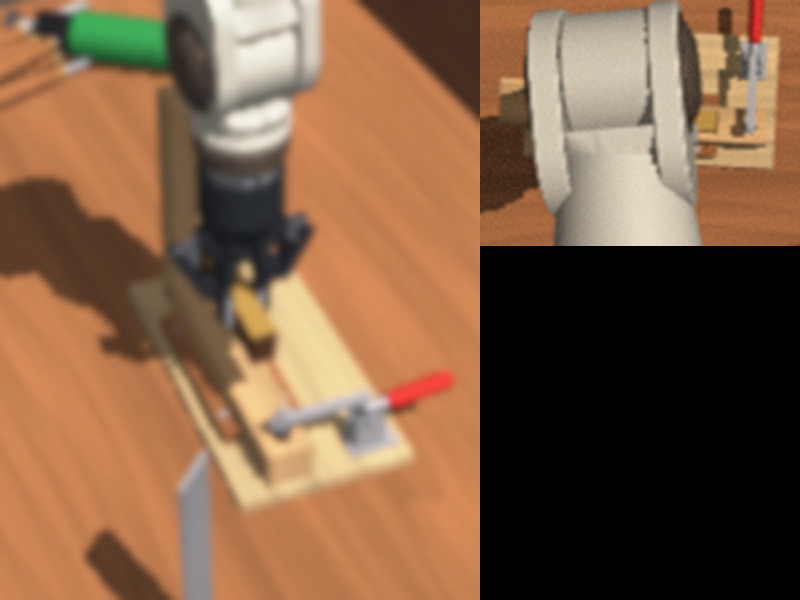

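The wrist view shows the stock aligned with the sill, with tail brass corners at view px (347,251) and (437,250) and sill edges at x≈337 and x≈440. I'll measure those, and also check the wrist housing's clearance to the upright's top.

```bash
python3 - <<'E'
from h import *
import json;p,r=json.load(open('w2.json'));W=cam('wrist',dict(ee_pos=p,tcp_rot=r))
v=lambda P:(np.array(P)+.5)*.64-.5
print('sill',onplane(v([(335,60),(339,230),(440.5,60),(439,230)]),.052,W).round(4))
z=.1173-.0054+.034
print('brass tail',onplane(v([(347,251),(437.5,250),(352,460),(438,460)]),z,W).round(4))
print('sill end',onplane(v([(335,57),(440,57)]),.052,W).round(4))
C=cam('top');S=cam('side')
P1=C[0]@np.c_[C[2],C[3]];P2=S[0]@np.c_[S[2],S[3]]
u=lambda p,c:cv2.undistortPoints(np.array([[p]],float),c[0],c[1],P=c[0]).reshape(2,1)
X=cv2.triangulatePoints(P1,P2,u((225.4,154.4),C),u((238.7,96),S));print('cap',(X[:3]/X[3]).T)
for zz in(.3,.4,.45,.5):print(zz,'housing left/right',onplane([(140+50/2.46,130+100/2.46),(140+215/2.46,154)],zz,C).round(3).tolist(), 'proj collar bottom side at tcp', proj([(.5266,.0417,zz)],S).round(0).tolist())
E
```

```text
sill [[ 0.5436 -0.0745  0.052 ]
 [ 0.5487 -0.0042  0.052 ]
 [ 0.5002 -0.0718  0.052 ]
 [ 0.503  -0.0014  0.052 ]]
brass tail [[ 0.5353 -0.0148  0.1459]
 [ 0.5122 -0.0136  0.1459]
 [ 0.5397  0.0491  0.1459]
 [ 0.5139  0.0507  0.1459]]
sill end [[ 0.5435 -0.0756  0.052 ]
 [ 0.5004 -0.073   0.052 ]]
cap [[0.51807624 0.00710998 0.43224252]]
0.3 housing left/right [[0.533, 0.165, 0.3], [0.573, -0.001, 0.3]] proj collar bottom side at tcp [[249.0, 123.0]]
0.4 housing left/right [[0.524, 0.14, 0.4], [0.56, -0.007, 0.4]] proj collar bottom side at tcp [[249.0, 97.0]]
0.45 housing left/right [[0.519, 0.127, 0.45], [0.553, -0.01, 0.45]] proj collar bottom side at tcp [[249.0, 83.0]]
0.5 housing left/right [[0.515, 0.115, 0.5], [0.546, -0.014, 0.5]] proj collar bottom side at tcp [[249.0, 67.0]]
```

Clearance is fine, and the square is aligned within about 1 mm. Lowering onto the sill, still about 45 mm short of the upright.

Scaled: -5.6 cm / 100 = -0.056, -5.5 cm / 100 = -0.055.

Request:
{"op": "servo_tool", "data": {
  "moves": [
    [0.001,0,-0.01,0],
    [0.001,0,-0.025,0],
    [0.001,0,-0.04,0],
    [0.001,0,-0.05,0],
    [0.001,0,-0.054,0],
    [0.001,0,-0.055,0],
    [0.001,0,-0.056,0],
    [0.001,0,-0.056,0],
    [0.001,0,-0.056,0]
  ]
}}

```text
time: 7.35
ee_pos: [0.5279, 0.0425, 0.0616]
tcp_rot: [-179.9, 0.0, -93.5]
wrist_force: [-0.4, 0.2, -2.7]
opening: 0.0229
grasp_force: 68.9
```

Scaled: -0.4 cm / 100 = -0.004, -0.3 cm / 100 = -0.003.

Request:
{"op": "servo_tool", "data": {
  "moves": [
    [0,0,-0.001,0],
    [0,0,-0.002,0],
    [0,0,-0.003,0],
    [0,0,-0.004,0],
    [0,0,-0.004,0],
    [0,0,-0.004,0]
  ]
}}

```text
time: 7.85
ee_pos: [0.5275, 0.0425, 0.0574]
tcp_rot: [-180.0, 0.0, -93.5]
wrist_force: [-2.9, -0.9, 3.4]
opening: 0.0231
grasp_force: 69.6
```

Contact is where expected (z 0.0574). I'll ease up 1 mm, slide to about 18 mm short, then press down.

Request:
{"op": "servo_tool", "data": {
  "moves": [
    [0,0,0.0015,0],
    [0.0003,0.005,0.0015,0],
    [0.0007,0.012,0.0015,0],
    [0.0012,0.02,0.0015,0],
    [0.0015,0.026,0.0015,0],
    [0.0016,0.027,0.0015,0],
    [0.0016,0.027,0,0],
    [0.0016,0.027,-0.001,0],
    [0.0016,0.027,-0.001,0],
    [0.0016,0.027,-0.001,0]
  ]
}}

```text
time: 8.68
ee_pos: [0.5293, 0.0703, 0.0574]
tcp_rot: [-179.9, 0.1, -93.4]
wrist_force: [-4.0, 3.8, 8.8]
opening: 0.0233
grasp_force: 70.5
```

Scaled: 0.6 cm / 100 = 0.006, 0.5 cm / 100 = 0.005.

Request:
{"op": "servo_tool", "data": {
  "moves": [
    [0.0001,0.001,0,0],
    [0.0001,0.002,0,0],
    [0.0002,0.003,0,0],
    [0.0002,0.004,0,0],
    [0.0003,0.005,0,0],
    [0.0004,0.006,0,0],
    [0.0004,0.006,0,0]
  ]
}}

```text
time: 9.27
ee_pos: [0.5303, 0.0747, 0.0574]
tcp_rot: [-179.8, -0.1, -93.5]
wrist_force: [-0.4, -5.2, 7.6]
opening: 0.0231
grasp_force: 70.4
```

Scaled: 0.3 cm / 100 = 0.003, 0.2 cm / 100 = 0.002.

Request:
{"op": "servo_tool", "data": {
  "moves": [
    [0.0001,0.001,0,0],
    [0.0001,0.002,0,0],
    [0.0002,0.003,0,0],
    [0.0002,0.003,0,0]
  ]
}}

```text
time: 9.6
ee_pos: [0.5306, 0.0777, 0.0574]
tcp_rot: [-179.8, -0.1, -93.5]
wrist_force: [0.0, -5.2, 7.7]
opening: 0.0229
grasp_force: 70.4
```

Request:
{"op": "servo_tool", "data": {
  "moves": [
    [0.0001,0.001,0,0],
    [0.0001,0.002,0,0],
    [0.0001,0.002,0,0]
  ]
}}

```text
time: 9.85
ee_pos: [0.5307, 0.0797, 0.0575]
tcp_rot: [-179.8, -0.1, -93.5]
wrist_force: [-0.2, -5.1, 8.0]
opening: 0.0227
grasp_force: 70.4
```

Scaled: 0.2 cm / 100 = 0.002, 0.1 cm / 100 = 0.001.

Request:
{"op": "servo_tool", "data": {
  "moves": [
    [0.0001,0.001,0,0],
    [0.0001,0.002,0,0],
    [0.0001,0.002,0,0]
  ]
}}

```text
time: 10.1
ee_pos: [0.5308, 0.0817, 0.0574]
tcp_rot: [-179.8, -0.1, -93.5]
wrist_force: [-1.4, -5.4, 7.2]
opening: 0.0233
grasp_force: 70.4
```

Scaled: 0.2 cm / 100 = 0.002, 0.1 cm / 100 = 0.001.

Request:
{"op": "servo_tool", "data": {
  "moves": [
    [0.0001,0.001,0,0],
    [0.0001,0.002,0,0],
    [0.0001,0.002,0,0]
  ]
}}

```text
time: 10.35
ee_pos: [0.5309, 0.0835, 0.0574]
tcp_rot: [-179.8, -0.1, -93.5]
wrist_force: [-0.5, -7.2, 8.0]
opening: 0.0229
grasp_force: 70.4
```

Scaled: 0.1 cm / 100 = 0.001, 0.05 cm / 100 = 0.0005.

Request:
{"op": "servo_tool", "data": {
  "moves": [
    [0,0.0005,0,0],
    [0.0001,0.001,0,0],
    [0.0001,0.001,0,0]
  ]
}}

```text
time: 10.6
ee_pos: [0.531, 0.0844, 0.0574]
tcp_rot: [-179.8, -0.1, -93.5]
wrist_force: [0.1, -7.6, 8.4]
opening: 0.0232
grasp_force: 70.4
```

```bash
python3 - <<'E'
from h import *
o=get_obs();print(o['ee_pos'],o['tcp_rot'],o['time'],o['wrist_force'],o['torque'])
s=camera('side');cv2.imwrite('pics/s3.png',s[:,:,::-1])
t=camera('top')
a=cv2.resize(s[80:200,210:300,::-1],None,fx=5,fy=5,interpolation=cv2.INTER_CUBIC)
b=cv2.resize(t[130:230,130:260,::-1],(350,269),interpolation=cv2.INTER_CUBIC)
B=np.zeros((600,800,3),np.uint8);B[:,:450]=a;B[:269,450:]=b
w=camera('wrist');B[300:562,450:]=cv2.resize(w[:,:,::-1],(350,262));cv2.imwrite('pics/v3.png',B)
E
```

```text
[0.5309743  0.08439068 0.0574275 ] [-1.79828991e+02 -9.95774138e-02 -9.35294194e+01] 10.6 [ 0.09203414 -7.55624248  8.40299017] [-1.24456443  0.20385704 -0.01539283]
```

View pics/v3.png

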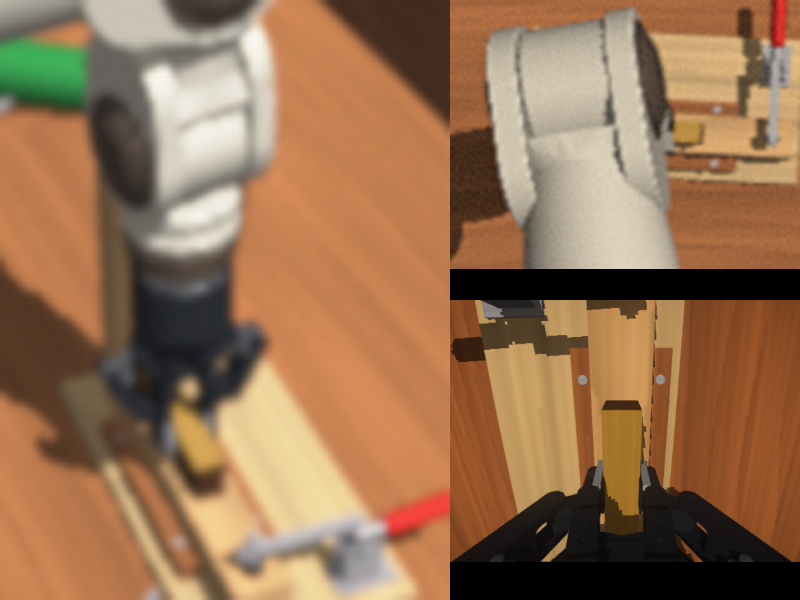

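The side view is partly hidden by the wrist, but the stock sits centred on the sill. Forward resistance rose from 5.2 to 7.4 N at TCP y≈0.083, so the blade tip has met the upright. Advancing in small steps until the heel makes it jump.

Request:
{"op": "servo_tool", "data": {
  "moves": [
    [0.0001,0.001,0,0],
    [0.0001,0.002,0,0],
    [0.0001,0.002,0,0]
  ]
}}

```text
time: 11.0
ee_pos: [0.5311, 0.0865, 0.0574]
tcp_rot: [-179.8, -0.1, -93.5]
wrist_force: [-0.4, -7.4, 7.4]
opening: 0.0231
grasp_force: 70.4
```

Scaled: 0.1 cm / 100 = 0.001, 0.05 cm / 100 = 0.0005.

Request:
{"op": "servo_tool", "data": {
  "moves": [
    [0,0.0005,0,0],
    [0.0001,0.001,0,0],
    [0.0001,0.001,0,0]
  ]
}}

```text
time: 11.25
ee_pos: [0.5312, 0.0874, 0.0574]
tcp_rot: [-179.8, -0.1, -93.5]
wrist_force: [0.0, -7.7, 8.4]
opening: 0.0232
grasp_force: 70.4
```

Scaled: 0.1 cm / 100 = 0.001, 0.05 cm / 100 = 0.0005.

Request:
{"op": "servo_tool", "data": {
  "moves": [
    [0,0.0005,0,0],
    [0.0001,0.001,0,0],
    [0.0001,0.001,0,0]
  ]
}}

```text
time: 11.5
ee_pos: [0.5312, 0.0884, 0.0574]
tcp_rot: [-179.8, -0.1, -93.5]
wrist_force: [-0.1, -6.1, 7.6]
opening: 0.0228
grasp_force: 70.4
```

Request:
{"op": "servo_tool", "data": {
  "moves": [
    [0,0.0005,0,0],
    [0.0001,0.0008,0,0],
    [0.0001,0.0008,0,0]
  ]
}}

```text
time: 11.75
ee_pos: [0.5313, 0.0892, 0.0574]
tcp_rot: [-179.8, -0.1, -93.5]
wrist_force: [-1.1, -7.4, 8.7]
opening: 0.0229
grasp_force: 70.4
```

Scaled: 0.06 cm / 100 = 0.0006, 0.04 cm / 100 = 0.0004.

Request:
{"op": "servo_tool", "data": {
  "moves": [
    [0,0.0004,0,0],
    [0,0.0006,0,0],
    [0,0.0006,0,0]
  ]
}}

```text
time: 12.0
ee_pos: [0.5313, 0.0898, 0.0574]
tcp_rot: [-179.8, -0.1, -93.5]
wrist_force: [-0.7, -7.1, 8.4]
opening: 0.0231
grasp_force: 70.4
```

Scaled: 0.07 cm / 100 = 0.0007, 0.04 cm / 100 = 0.0004.

Request:
{"op": "servo_tool", "data": {
  "moves": [
    [0,0.0004,0,0],
    [0,0.0007,0,0],
    [0,0.0007,0,0]
  ]
}}

```text
time: 12.25
ee_pos: [0.5313, 0.0905, 0.0574]
tcp_rot: [-179.8, -0.1, -93.5]
wrist_force: [-0.6, -7.2, 8.8]
opening: 0.0232
grasp_force: 70.4
```

Scaled: 0.07 cm / 100 = 0.0007, 0.04 cm / 100 = 0.0004.

Request:
{"op": "servo_tool", "data": {
  "moves": [
    [0,0.0004,0,0],
    [0,0.0007,0,0],
    [0,0.0007,0,0]
  ]
}}

```text
time: 12.5
ee_pos: [0.5313, 0.0909, 0.0574]
tcp_rot: [-179.8, -0.1, -93.5]
wrist_force: [0.7, -8.5, 7.7]
opening: 0.0232
grasp_force: 70.4
```

```bash
python3 - <<'E'
from h import *
o=get_obs();print(o['ee_pos'],o['tcp_rot'],o['time'],o['wrist_force'],o['torque'])
E
```

```text
[0.53134828 0.09093207 0.05739887] [-1.79832364e+02 -1.26603547e-01 -9.35363313e+01] 12.5 [ 0.71393175 -8.48118119  7.65710461] [-1.56051366  0.2490181   0.10838086]
```

Scaled: 0.05 cm / 100 = 0.0005, 0.03 cm / 100 = 0.0003.

Request:
{"op": "servo_tool", "data": {
  "moves": [
    [0,0.0003,0,0],
    [0,0.0005,0,0],
    [0,0.0005,0,0]
  ]
}}

```text
time: 12.75
ee_pos: [0.5314, 0.091, 0.0574]
tcp_rot: [-179.8, -0.2, -93.6]
wrist_force: [-0.3, -11.1, 8.7]
opening: 0.0231
grasp_force: 70.5
```

Request:
{"op": "servo_tool", "data": {
  "moves": [
    [0,0.0003,0,0],
    [0,0.0005,0,0],
    [0,0.0005,0,0]
  ]
}}

```text
time: 13.0
ee_pos: [0.5314, 0.091, 0.0574]
tcp_rot: [-179.8, -0.2, -93.6]
wrist_force: [-0.9, -14.4, 9.6]
opening: 0.0229
grasp_force: 70.5
```

It has stopped at y 0.0910, and the push climbs steeply (-14.4 N), so the heel is home. I'll add some down-press and let it settle.

Scaled: -0.15 cm / 100 = -0.0015, -0.1 cm / 100 = -0.001.

Request:
{"op": "servo_tool", "data": {
  "moves": [
    [0,0,-0.0005,0],
    [0,0,-0.001,0],
    [0,0,-0.0015,0],
    [0,0,-0.0015,0],
    [0,0,-0.0015,0],
    [0,0,-0.0015,0],
    [0,0,-0.0015,0],
    [0,0,-0.0015,0]
  ]
}}

```text
time: 13.67
ee_pos: [0.5314, 0.091, 0.0574]
tcp_rot: [-179.8, -0.2, -93.6]
wrist_force: [-5.9, -15.6, 20.3]
opening: 0.023
grasp_force: 72.2
```

```bash
python3 - <<'E'
from h import *
o=get_obs();print(o['ee_pos'],o['tcp_rot'],o['time'],o['wrist_force'],o['torque'])
s=camera('side');cv2.imwrite('pics/s4.png',s[:,:,::-1])
t=camera('top');cv2.imwrite('pics/t4.png',t[:,:,::-1])
a=cv2.resize(s[80:180,210:290,::-1],None,fx=5,fy=5,interpolation=cv2.INTER_CUBIC)
B=np.zeros((500,800,3),np.uint8);B[:,:400]=a
b=cv2.resize(t[130:210,130:210,::-1],None,fx=5,fy=5,interpolation=cv2.INTER_CUBIC);B[:400,400:]=b
cv2.imwrite('pics/v4.png',B)
E
```

```text
[0.53142545 0.09099136 0.05741554] [-179.7743561    -0.21301001  -93.57846392] 13.6667 [ -5.90357893 -15.60116063  20.28019564] [-2.61897005  1.46707865  0.05682375]
```

View pics/v4.png

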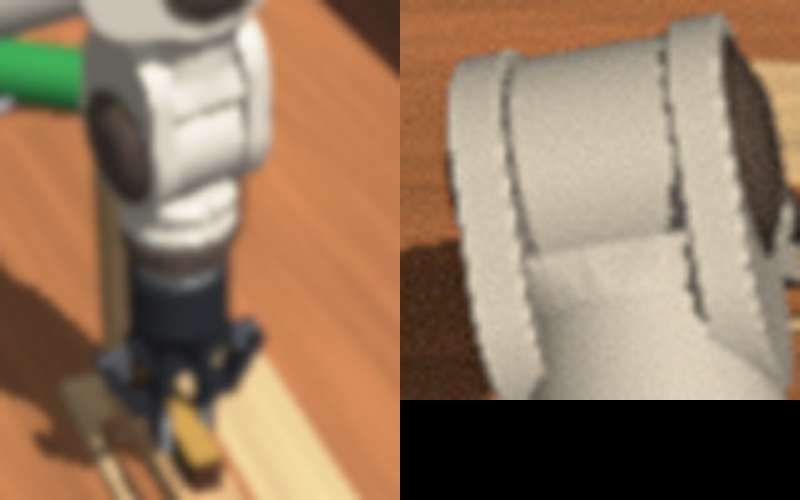

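The pictures can't show the contact itself because the wrist hides the upright's top, but the forces do. The pose holds at y 0.0910, z 0.0574, with about 20 N down and 15.6 N forward. Part of the forward force is sill friction, so the heel gets less than the 17 N that would turn the upright. Handing in.

```bash
python3 -c "
from workcell import *
print(job_done())"
```

```text
the job is handed in; nothing more can be done
None
```

I handed the job in with the smallest try square still gripped, stock down on the sill and pressed into the corner at about 20 N down and 15.6 N forward. That the heel and blade are home and the upright is square is judged from the force readings and where it stopped, because the wrist hid the upright from the cameras.

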